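# Feel a locating pin into the fixture's bore, edge first

### The job

Take the steel locating pin out of its wooden stand and fit it in the bore of the machining fixture. The fit is tight and the socket is not exactly in the middle, so lean the pin 15 to 20 degrees, hook the low edge of its foot into the bore, feel for the wall, then straighten it and slide it gently fully home, collar flat on the socket, and let go. Do not force the pin, and leave the other things on the bench where they are.

Things in the scene. Friction and masses are not known exactly. Their poses are not given: they have to be found in the camera images.
- pin_mid (a point): Locating pin, loose, about 0.15 kg, 85 mm tall; this point is half-way up its axis, 42.5 mm above its foot. z runs from foot to handle. From the foot up: round steel shank 24 mm across, 34 mm long; round collar 34 mm across, 6 mm thick; dark square handle 20 x 20 x 45 mm tall, faces along the pin's x and y. Grip it by the handle. Starts upright, collar resting on the stand's top.
- pin_foot (a point): Centre of the underside of the pin's foot (1 mm chamfer round it), same axes as pin_mid. With the pin home it is 34 mm below the socket's top face. Pin on fixture with more than 45 N counts as forcing.
- stand: Fixed wooden block, 80 x 80 x 45 mm high, with one loose vertical hole (27 mm, 39 mm deep) in its middle, in which the pin starts. Origin at the centre of its underside.
- fixture: Fixed fixture: grey base plate 150 x 120 x 12 mm, on it a dark locked cross slide 84 x 84 x 10, on that an aluminium socket block 72 x 72 x 40 with one vertical round bore in its middle: 25 mm across, 37 mm deep, sharp-edged. Origin under the centre of the base plate, z up. The slide was locked off-centre, by an unmeasured amount, and does not yield to fair forces.
- socket_nominal (a point): Point above the middle of the base plate at the height of the socket's flat top face (62 mm above the bench). The bore's mouth would be here if the cross slide were centred; the true bore axis lies 4 to 8.5 mm from it, in a direction that is not measured.
- tape_measure: Bystander: yellow and black tape measure 39 x 90 x 66 mm, loose. Origin at the centre of its underside.
- spanner: Bystander: steel spanner 35 x 186 x 8 mm, loose. Origin at the centre of its underside.
- sanding_block: Bystander: wooden block 60 x 95 x 38 mm, loose. Origin at the centre of its underside.
- screw_tin: Bystander: round tin 76 mm across, 58 mm high, loose. Origin at the centre of its underside.
Things that resemble listed ones, but are neither listed nor needed, are in the scene too. Of the things shaped like the part that bears pin_mid, the bare steel one is meant.

How it is judged:
By the outcome, as a careful person would: the job done as asked, in the order asked, and still so for the second after the job is handed in, with the robot touching nothing.
It also fails if it takes over 72 s, if anything falls off the work surface, if the arm or the gripper's body presses on something with over 40 N, if the wrist force passes 120 N, or if a joint passes its speed limit or range.

### The arm

A 7-joint arm with a two-finger parallel gripper is mounted at the origin on a cart in front of the work surface, level with it; the furniture and walls round the work are solid. World frame = base frame: x ahead of the robot, y to its left, z up, the work surface at z = 0. Lengths are in m, angles in degrees, forces in N, time in s.
With the tool pointing down it reaches from about 0.425 to 0.875 m from the base axis. Payload 4.7 kg.
Tool frame: the origin (TCP) lies at the very end of the fingers, on their centre line; the grasp point (between the pads) lies env.hold_point_z behind it (env.hold_point_z is the distance from the TCP to the grasp point, in m); z points along the fingers, y is the line along which they close (so a half turn about z gives the same grasp; the last joint's range is limited). The gripper opens to 87 mm and grips with 3 to 60 N. Pads are 19 mm wide; open, the fingers measure 117 mm over their backs; the gripper's body (75 mm by 190 mm) begins 51 mm behind the grasp point.
Start: joints at [-72.703, 18.392, -4.016, 83.108, 1.295, 78.541, -3.26], TCP at [0.185, 0.623, 0.223] pointing down, gripper open.
Joint ranges: [-163.93, 163.93], [-17.29, 119.83], [-79.2, 71.16], [3.27, 140.29], [-89.18, 269.18], [5.43, 117.66], [-154.24, 154.24]. Speed limits (degrees/s): [147.25, 147.25, 180, 180, 180, 180, 180].

### API

Orientations are given as [roll, pitch, yaw] about the fixed x, y, z axes, in that order (R = Rz(yaw) Ry(pitch) Rx(roll)).
In Python, from cell import env gives the robot as it stands.
- The arm moves only by the shell command python3 -m jog 'ROWS' [FORCE]. ROWS is JSON, a list of rows, each an object with "dp": the shift along the tool's x, y, z in cm, a list of three; "twist": the turn about the tool's z in degrees; "fingers": the opening, from 0 (shut) to 1 (fully open). A call has 1 to 8 rows; each row is the pose to reach, as a shift and turn from the pose commanded when the call began, along the tool's axes at that moment; what a row does not reach only later rows make up. A row lasts 1/8 s, in which the tool goes at most 62.5 mm and 10.7 degrees, less where a joint would pass 70% of its speed; a pose out of reach is approached as far as the arm can. A call with a gripper value outside its range is refused whole. The fingers move at their own pace and stop on an object; FORCE is the grip in N (left out, the last holds). Time passes only in rows, so rows that repeat a pose let the fingers close. It gives the time, the measured TCP pose, the force, the opening and the grip force at its end, in the units of the state.
- env.get_obs(): the state, without advancing time (a new reading comes with each control period).
- env.read_camera(name): name is "scene" or "top" or "wrist"; returns a dict with "pixels" (480x640x3 uint8, blue, green, red), "depth" (480x640 float32, m along the optical axis (not along the pixel's ray), 0 where there is no reading), "fx", "fy", "cx", "cy" (pixels), "rvec" (rotation vector, rad) and "tvec" (3), from world to camera coordinates, as OpenCV has them. Camera axes: x right, y down, z forward; pixel columns grow to the right and rows downward; lengths in m; the calibration is good to about 2 mm. A picture is of the moment at which its call begins.
- env.sign_off(): hands the job in; it is judged then, once.
The state is a dict: "time_s": time; "qpos": joint angles; "joint_velocities": joint speeds; "effort": joint torques, N m; "tool_pos": TCP position; "tool_rot": TCP orientation; "force": force on the tool from outside, world axes, zero at the start; "wrist_torque": the same for the moment, N m; "grip_width": finger opening in m; "grasp_force": force on a finger pad.
Only numpy, scipy, OpenCV 4.12 (cv2) and the standard library are available. Lean on these libraries where they do the work, as an engineer would, in place of code of your own. Each camera call takes 0.05 s, during which the arm holds its last target. There are 200 camera calls.

## Working session

There is one attempt and no reset: what is moved stays moved. The work goes in short steps, Python scripts to look and compute and a shell command to move; the robot and the scene stay as the last step left them, time stands still between calls to the robot, and variables do not carry over. Pictures are saved under pics/ and viewed, at most 10 in all, crops included, and the job is handed in when it is done.

```bash
ls; mkdir -p pics
cat > h.py <<'E'
import numpy as np,cv2
from cell import env
def cam(n):
    c=env.read_camera(n);c['K']=np.array([[c['fx'],0,c['cx']],[0,c['fy'],c['cy']],[0,0,1]]);c['R']=cv2.Rodrigues(np.array(c['rvec'],float))[0];c['t']=np.array(c['tvec'],float).reshape(3);return c
def ray(c,u,v,z):
    o=-c['R'].T@c['t'];d=c['R'].T@np.array([(u-c['cx'])/c['fx'],(v-c['cy'])/c['fy'],1]);return o+d*(z-o[2])/d[2]
def cloud(c):
    v,u=np.mgrid[:480,:640];D=c['depth'];P=np.stack([(u-c['cx'])/c['fx']*D,(v-c['cy'])/c['fy']*D,D],-1)
    W=(P-c['t'])@c['R'];W[D==0]=np.nan;return W
def proj(c,p):
    q=c['K']@(c['R']@np.array(p,float)+c['t']);return q[:2]/q[2]
E
python3 - <<'E'
from h import *
o=env.get_obs();print(o,env.hold_point_z)
for n in('scene','top','wrist'):
    c=cam(n);cv2.imwrite(f'pics/{n}0.png',c['pixels']);print(n,-c['R'].T@c['t'],c['fx'],c['R'][2])
E
python3 -m jog --help | head -30
```

```text
pics
{'time_s': 0.0, 'qpos': array([-72.70169304,  18.43923626,  -4.01637148,  83.17411994,
         1.29586474,  78.54001522,  -3.26105422]), 'joint_velocities': array([ 0.06990728, -0.05974111,  0.07448861, -0.08515246,  0.10136098,
        0.11180311, -0.04572892]), 'effort': array([ 1.53140440e-04, -4.91287100e+01, -4.03871946e-01, -3.12535608e+01,
       -6.39124797e-02,  4.33156290e-02,  1.65786582e-04]), 'tool_pos': array([0.18439679, 0.62272945, 0.22146647]), 'tool_rot': array([-1.79891922e+02,  6.25810035e-03,  1.63511347e+02]), 'force': array([0.14119684, 0.16240372, 0.10754702]), 'wrist_torque': array([-0.00592276,  0.01070557,  0.02549211]), 'grasp_force': 0.0, 'grip_width': 0.08691118173967684} 0.0187
scene [-0.3409493  -0.63527549  0.85752519] 604.9260048495282 [ 0.66004601  0.46697461 -0.58845049]
top [0.37687811 0.00591681 1.12544658] 481.7233408180009 [ 0.1501998   0.00247604 -0.98865256]
wrist [0.10406459 0.64650072 0.3843784 ] 367.8639491787087 [ 0.2906809  -0.08660689 -0.95289237]invalid input: not JSON, or not a number
```

View pics/top0.png

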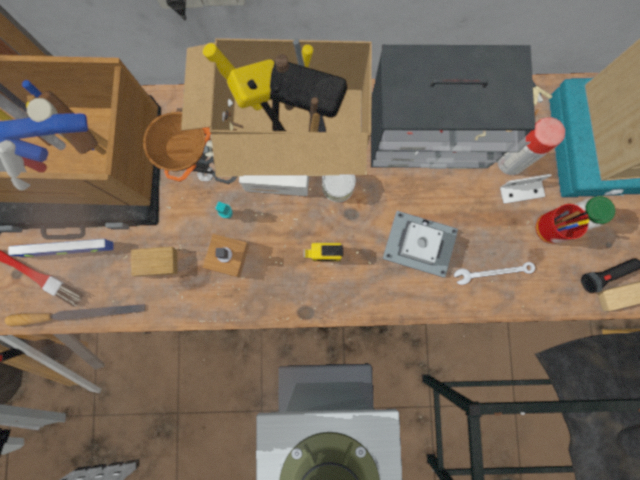

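View pics/scene0.png

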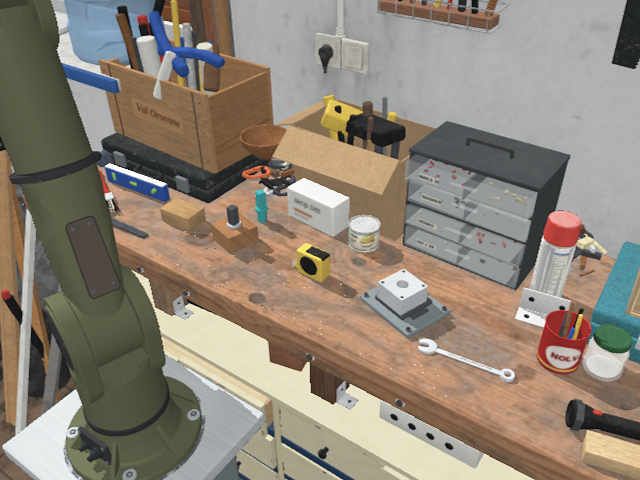

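The top view shows the stand with a dark-handled pin at (222,254), the fixture at (422,242), spanner (495,272), tape (325,252), sanding block (153,262) and tin (339,187). Candidates for the pin are the one in the stand at top (222,254) / scene (233,215) and a teal lookalike at top (223,210) / scene (262,205). The bare steel one in the wooden stand fits the description. I'll confirm that in a crop and measure.

Run:
```python
from h import *
s=cv2.imread('pics/scene0.png');t=cv2.imread('pics/top0.png')
a=cv2.resize(s[180:260,195:295],(500,400),interpolation=3);b=cv2.resize(t[190:290,190:250],(240,400),interpolation=3)
cv2.imwrite('pics/crop1.png',np.hstack([a,b]))
c=cam('top');W=cloud(c);hsv=cv2.cvtColor(c['pixels'],cv2.COLOR_BGR2HSV)
def rect(m,name):
    m=cv2.morphologyEx(m.astype(np.uint8),2,np.ones((2,2)));cs=cv2.findContours(m,0,1)[0];k=max(cs,key=cv2.contourArea);(u,v),wh,an=cv2.minAreaRect(k)
    z=np.nanmedian(W[m>0][:,2]);bp=cv2.boxPoints(((u,v),wh,an));P=[ray(c,*q,z)[:2] for q in bp]
    e=[P[1]-P[0],P[2]-P[1]];print(name,(u,v),wh,'z',z,'ctr',np.mean(P,0),'sz',[np.linalg.norm(x) for x in e],'ang',[np.degrees(np.arctan2(x[1],x[0])) for x in e])
roi=lambda u0,u1,v0,v1:(np.add.outer(np.zeros(480),np.arange(640))>=u0)&(np.arange(640)<u1)[None]&((np.arange(480)>=v0)&(np.arange(480)<v1))[:,None]
Z=W[...,2]
rect(roi(200,255,230,285)&(Z>.035)&(Z<.056),'stand')
rect(roi(200,255,230,285)&(Z>.075),'handle')
rect(roi(380,465,205,280)&(Z>.05),'socket')
rect(roi(380,465,205,280)&(Z>.006),'base')
print('depth heights', [np.round(Z[v,u],4) for u,v in((222,253),(235,262),(410,235),(422,242),(300,300))])
```

```text
stand (225.9528350830078, 255.9150848388672) (36.125823974609375, 35.851104736328125) z 0.04445590416172797 ctr [0.50452174 0.2179135 ] sz [np.float64(0.08098304439355722), np.float64(0.08283916189616813)] ang [np.float64(-15.587535938308402), np.float64(-107.57656471522854)]
handle (222.0, 253.5) (9.0, 10.0) z 0.09389347048905924 ctr [0.50395858 0.21675385] sz [np.float64(0.02163761014785458), np.float64(0.019549416363234942)] ang [np.float64(-91.59864043733636), np.float64(-179.92272936843634)]
socket (423.7110595703125, 243.46331787109375) (33.61970901489258, 32.6618766784668) z 0.061703757653661886 ctr [ 0.51807662 -0.2260273 ] sz [np.float64(0.07412070024119327), np.float64(0.07449042577408928)] ang [np.float64(-19.51972524949472), np.float64(-108.72999275214904)]
base (421.7248229980469, 244.91744995117188) (65.70687866210938, 50.764793395996094) z 0.014597373592572314 ctr [ 0.52136153 -0.23139736] sz [np.float64(0.12037803241962096), np.float64(0.1524008046714096)] ang [np.float64(-19.228068209350504), np.float64(-108.7737063580613)]
depth heights [np.float64(0.0936), np.float64(0.0451), np.float64(0.0617), np.float64(0.0252), np.float64(0.0002)]
```

View pics/crop1.png

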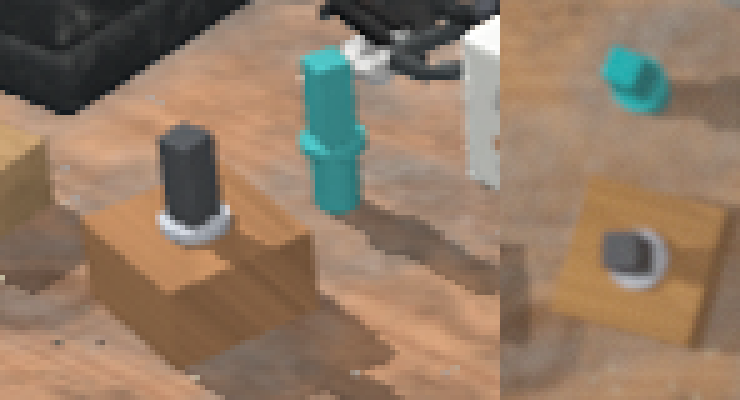

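The crop confirms it. The left part shows the bare steel collar and dark handle in the wooden stand, and the teal lookalike standing free is not meant. The sizes and heights check out: stand 81x83 mm, top 0.045, handle top 0.094. Next I move over the stand.

```bash
python3 -m jog '[{"dp":[-2,-1.5,0],"twist":6},{"dp":[-6,-4.5,0],"twist":15},{"dp":[-10.5,-7.5,0],"twist":25},{"dp":[-15,-10.5,1],"twist":35},{"dp":[-20,-14,1],"twist":45},{"dp":[-25,-17.5,2],"twist":55},{"dp":[-30,-21,3],"twist":65},{"dp":[-34.5,-24.5,4],"twist":73.5}]'
python3 - <<'E'
from h import *
o=env.get_obs();R=cv2.Rodrigues(np.zeros(3))[0]
from scipy.spatial.transform import Rotation as Ro
T=Ro.from_euler('xyz',o['tool_rot'],degrees=True).as_matrix()
print(o['tool_pos'],o['tool_rot'],(T.T@(np.array([.504,.217,.17])-o['tool_pos'])*100).round(2))
E
```

```text
[0.18445622 0.62294629 0.2218745 ] [-1.79933131e+02  4.48082031e-03  1.63510496e+02] [-42.16 -29.85   5.23]validation failed for argument at $[0]...
```

```bash
python3 -m jog '[{"dp":[-2,-1.5,0],"twist":6,"fingers":1},{"dp":[-6,-4.5,0],"twist":15,"fingers":1},{"dp":[-10.5,-7.5,0],"twist":25,"fingers":1},{"dp":[-15,-10.5,1],"twist":35,"fingers":1},{"dp":[-20,-14,1],"twist":45,"fingers":1},{"dp":[-25,-17.5,2],"twist":55,"fingers":1},{"dp":[-30,-21,3],"twist":65,"fingers":1},{"dp":[-34.5,-24.5,4],"twist":73.5,"fingers":1}]'
cat >> h.py <<'E'
from scipy.spatial.transform import Rotation as Ro
def go(p):
    o=env.get_obs();T=Ro.from_euler('xyz',o['tool_rot'],degrees=True).as_matrix()
    print('t',round(o['time_s'],2),o['tool_pos'].round(4),o['tool_rot'].round(2),'F',o['force'].round(1),'w',o['grip_width'].round(4),'dp',(T.T@(np.array(p)-o['tool_pos'])*100).round(2))
E
python3 - <<'E'
from h import *
go([.504,.217,.17])
E
```

```text
time_s: 1.2
tool_pos: [0.447, 0.2885, 0.1824]
tool_rot: [180.0, -0.0, 89.7]
force: [0.5, -0.1, -0.3]
grip_width: 0.087
grasp_force: 0.0Traceback (most recent call last):
  File "<stdin>", line 2, in <module>
  File "h.py", line 15, in go
    print('t',round(o['time_s'],2),o['tool_pos'].round(4),o['tool_rot'].round(2),'F',o['force'].round(1),'w',o['grip_width'].round(4),'dp',(T.T@(np.array(p)-o['tool_pos'])*100).round(2))
                                                                                                             ^^^^^^^^^^^^^^^^^^^^^
AttributeError: 'float' object has no attribute 'round'
```

```bash
sed -i "s/o\['grip_width'\].round(4)/round(o['grip_width'],4)/" h.py
python3 -m jog '[{"dp":[-3,2.5,0.5],"twist":0,"fingers":1},{"dp":[-6,5,1],"twist":0,"fingers":1},{"dp":[-7.1,5.7,1],"twist":0,"fingers":1},{"dp":[-7.1,5.7,1],"twist":0,"fingers":1}]'
python3 - <<'E'
from h import *
go([.504,.217,.17])
c=cam('wrist');cv2.imwrite('pics/w1.png',c['pixels']);W=cloud(c)
Z=W[...,2]
print(proj(c,[.504,.217,.0965]))
m=(Z>.088)&(Z<.105)&(abs(W[...,0]-.504)<.03)&(abs(W[...,1]-.217)<.03)
m=m.astype(np.uint8);k=max(cv2.findContours(m,0,1)[0],key=cv2.contourArea)
bp=cv2.boxPoints(cv2.minAreaRect(k));z=np.nanmedian(Z[m>0]);P=np.array([ray(c,*q,z) for q in bp]);print(bp.round(),P.round(4),P.mean(0))
e=[P[1]-P[0],P[2]-P[1]];print([(np.linalg.norm(x),np.degrees(np.arctan2(x[1],x[0]))) for x in e])
E
```

```text
time_s: 1.7
tool_pos: [0.5028, 0.2193, 0.1726]
tool_rot: [-180.0, -0.0, 89.9]
force: [-0.8, 0.3, 0.1]
grip_width: 0.0869
grasp_force: 0.0
t 1.7 [0.5028 0.2193 0.1726] [-1.7998e+02 -1.0000e-02  8.9940e+01] F [-0.8  0.3  0.1] w 0.0869 dp [-0.23  0.13  0.26]
[320.50400956 259.13635407]
[[311. 234.]
 [340. 234.]
 [340. 264.]
 [311. 264.]] [[0.4976 0.235  0.0964]
 [0.5171 0.235  0.0964]
 [0.5175 0.2134 0.0964]
 [0.4974 0.2134 0.0964]] [0.50741192 0.22418119 0.09639583]
[(np.float64(0.019578559334811656), np.float64(-0.02785756474855919)), (np.float64(0.021599192786587923), np.float64(-89.03757572143954))]
```

View pics/w1.png

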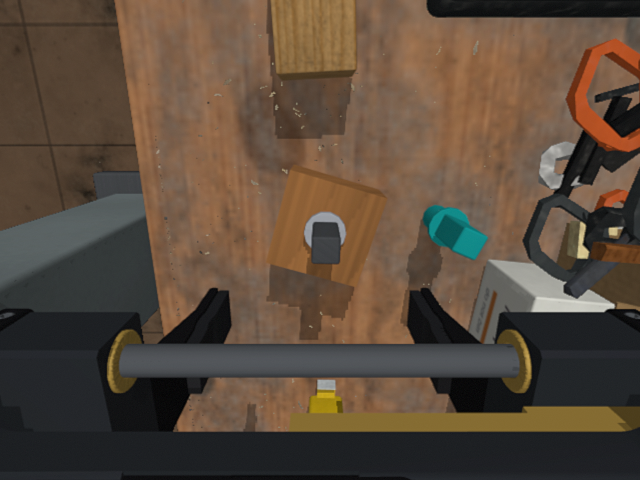

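The wrist view shows the handle top at about (326,251), the stand around it, and the teal decoy at (455,232), clear of the right finger. The arm was still settling, so I re-measure the top face.

```bash
python3 -m jog '[{"dp":[0,0,0],"twist":0,"fingers":1},{"dp":[0,0,0],"twist":0,"fingers":1}]'
python3 - <<'E'
from h import *
go([.504,.217,.17])
def box(n,z0,z1,x,y,r,lab):
    c=cam(n);W=cloud(c);Z=W[...,2]
    m=((Z>z0)&(Z<z1)&(abs(W[...,0]-x)<r)&(abs(W[...,1]-y)<r)).astype(np.uint8)
    k=max(cv2.findContours(m,0,1)[0],key=cv2.contourArea)
    bp=cv2.boxPoints(cv2.minAreaRect(k));z=np.nanmedian(Z[m>0]);P=np.array([ray(c,*q,z) for q in bp]);e=[P[1]-P[0],P[2]-P[1]]
    print(n,lab,cv2.boundingRect(k),P.mean(0).round(4),[(np.linalg.norm(x).round(4),np.degrees(np.arctan2(x[1],x[0])).round(1)) for x in e],'mean xyz',np.nanmean(W[m>0],0).round(4))
for n in('wrist','top'):
    box(n,.0945,.1,.504,.22,.03,'handle');box(n,.040,.0475,.504,.22,.06,'stand')
E
```

```text
time_s: 2.0
tool_pos: [0.5021, 0.2208, 0.1727]
tool_rot: [-180.0, -0.0, 90.1]
force: [0.1, -0.3, 0.1]
grip_width: 0.0874
grasp_force: 0.0
t 2.0 [0.5021 0.2208 0.1727] [-1.800e+02 -3.000e-02  9.015e+01] F [ 0.1 -0.3  0.1] w 0.0874 dp [-0.38  0.19  0.27]
wrist handle (312, 238, 30, 29) [0.5072 0.2234 0.0964] [(np.float64(0.0201), np.float64(87.1)), (np.float64(0.0197), np.float64(-2.8))] mean xyz [0.5073 0.2234 0.0964]
wrist stand (266, 171, 122, 118) [0.5087 0.2231 0.0456] [(np.float64(0.0806), np.float64(73.3)), (np.float64(0.0796), np.float64(-15.1))] mean xyz [0.5074 0.2264 0.0456]
top handle (221, 248, 4, 9) [0.5069 0.2153 0.0958] [(np.float64(0.0065), np.float64(-91.6)), (np.float64(0.0174), np.float64(-179.9))] mean xyz [0.5066 0.219  0.0959]
top stand (221, 236, 26, 41) [0.5034 0.2086 0.0446] [(np.float64(0.08), np.float64(-13.8)), (np.float64(0.0583), np.float64(-105.7))] mean xyz [0.5066 0.2057 0.0445]
```

```bash
python3 -m jog '[{"dp":[0.26,0.51,0],"twist":2.9,"fingers":1},{"dp":[0.26,0.51,3],"twist":2.9,"fingers":1},{"dp":[0.26,0.51,7],"twist":2.9,"fingers":1},{"dp":[0.26,0.51,10],"twist":2.9,"fingers":1},{"dp":[0.26,0.51,11],"twist":2.9,"fingers":1},{"dp":[0.26,0.51,11],"twist":2.9,"fingers":1},{"dp":[0.26,0.51,11],"twist":2.9,"fingers":1}]'
python3 - <<'E'
from h import *
go([.5072,.2234,.062])
c=cam('wrist');cv2.imwrite('pics/w2.png',c['pixels'])
E
```

```text
time_s: 3.08
tool_pos: [0.509, 0.2226, 0.064]
tool_rot: [179.9, -0.1, 87.1]
force: [0.7, -0.7, 0.5]
grip_width: 0.0872
grasp_force: 0.0
t 3.08 [0.509  0.2226 0.064 ] [ 1.7988e+02 -8.0000e-02  8.7110e+01] F [ 0.7 -0.7  0.5] w 0.0872 dp [ 0.07 -0.19  0.2 ]
```

View pics/w2.png

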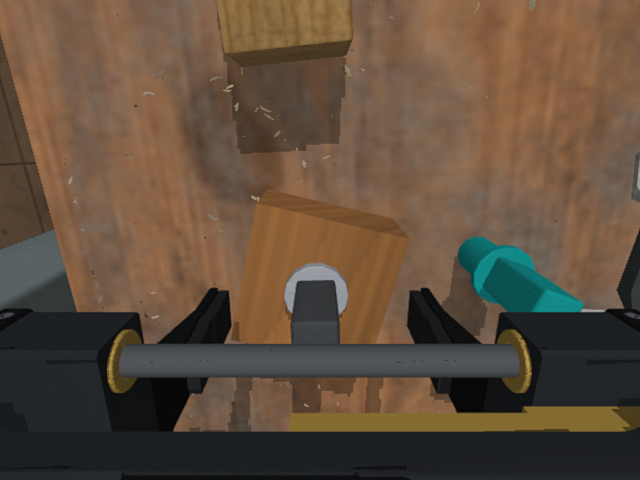

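The handle is at (316,320), midway between the finger pads at (215,335) and (425,335). I lower the last 2 mm and close at 15 N.

```bash
python3 -m jog '[{"dp":[0.05,-0.15,0.2],"twist":0,"fingers":1},{"dp":[0.05,-0.15,0.2],"twist":0,"fingers":0.5},{"dp":[0.05,-0.15,0.2],"twist":0,"fingers":0.15},{"dp":[0.05,-0.15,0.2],"twist":0,"fingers":0.1},{"dp":[0.05,-0.15,0.2],"twist":0,"fingers":0.1},{"dp":[0.05,-0.15,0.2],"twist":0,"fingers":0.1},{"dp":[0.05,-0.15,0.2],"twist":0,"fingers":0.1},{"dp":[0.05,-0.15,0.2],"twist":0,"fingers":0.1}]' 15; python3 -m jog '[{"dp":[0,0,-0.5],"twist":0,"fingers":0.1},{"dp":[0,0,-1],"twist":0,"fingers":0.1},{"dp":[0,0,-1.5],"twist":0,"fingers":0.1},{"dp":[0,0,-2],"twist":0,"fingers":0.1},{"dp":[0,0,-2],"twist":0,"fingers":0.1}]'
```

```text
time_s: 4.12
tool_pos: [0.5065, 0.2226, 0.0606]
tool_rot: [180.0, -0.0, 87.1]
force: [0.3, 0.2, 0.3]
grip_width: 0.0248
grasp_force: 0.0
time_s: 4.75
tool_pos: [0.5068, 0.2228, 0.0812]
tool_rot: [179.9, -0.0, 87.1]
force: [0.1, -1.2, -1.3]
grip_width: 0.02
grasp_force: 15.0
```

```bash
python3 -m jog '[{"dp":[0,0,-0.5],"twist":0,"fingers":0.1},{"dp":[0,0,-0.5],"twist":0,"fingers":0.1},{"dp":[-0.3,0,-0.5],"twist":0,"fingers":0.1},{"dp":[-0.6,0,-0.5],"twist":0,"fingers":0.1},{"dp":[-0.9,0,-0.5],"twist":0,"fingers":0.1},{"dp":[-1.2,0,-0.5],"twist":0,"fingers":0.1}]'
python3 - <<'E'
from h import *
go([0,0,0])
c=cam('scene');cv2.imwrite('pics/s2.png',cv2.resize(c['pixels'][160:280,170:330],(800,600),interpolation=3))
E
```

```text
time_s: 5.5
tool_pos: [0.5063, 0.2111, 0.0861]
tool_rot: [179.9, -0.1, 87.1]
force: [1.1, 4.3, 0.8]
grip_width: 0.02
grasp_force: 15.0
t 5.5 [0.5063 0.2111 0.0861] [ 1.7994e+02 -7.0000e-02  8.7130e+01] F [1.1 4.3 0.8] w 0.02 dp [-23.63 -49.51   8.52]
```

View pics/s2.png

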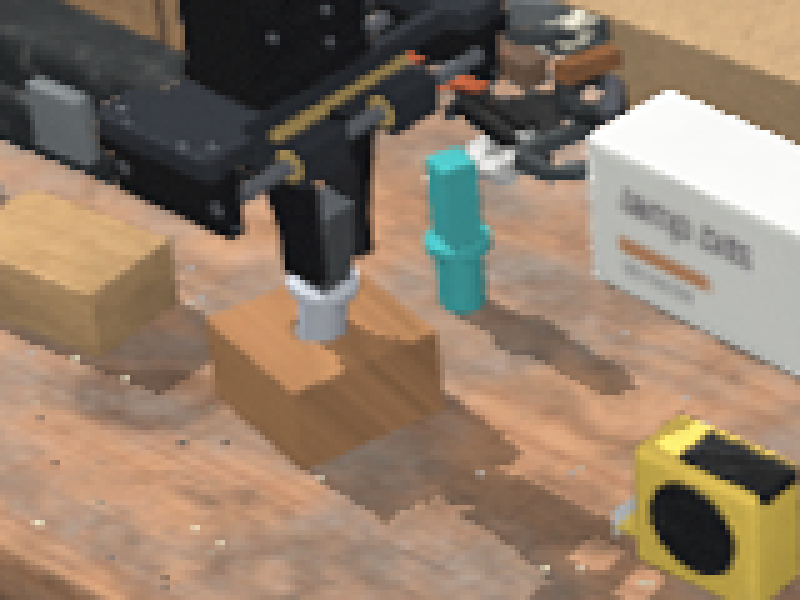

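The scene crop shows the pin at (325,270) starting to lean in the stand hole, with the shank still inside it. The side force is about 4 N, so I continue the lean.

```bash
python3 -m jog '[{"dp":[-0.25,0,0],"twist":0,"fingers":0.1},{"dp":[-0.5,0,0],"twist":0,"fingers":0.1},{"dp":[-0.65,0,0],"twist":0,"fingers":0.1},{"dp":[-0.65,0,0],"twist":0,"fingers":0.1}]';  python3 -m jog '[{"dp":[0.1,0,-0.5],"twist":0,"fingers":0.1},{"dp":[0.1,0,-2],"twist":0,"fingers":0.1},{"dp":[0.1,0,-5],"twist":0,"fingers":0.1},{"dp":[0.1,0,-8],"twist":0,"fingers":0.1},{"dp":[0.1,0,-10],"twist":0,"fingers":0.1},{"dp":[0.1,0,-10],"twist":0,"fingers":0.1},{"dp":[0.1,0,-10],"twist":0,"fingers":0.1}]'
python3 - <<'E'
from h import *
go([0,0,0])
c=cam('scene');o=env.get_obs();u,v=proj(c,o['tool_pos']).astype(int);print(u,v)
cv2.imwrite('pics/s3.png',np.hstack([cv2.resize(c['pixels'][v-40:v+40,u-40:u+40],(400,400),interpolation=3),cv2.resize(cam('wrist')['pixels'],(400,300))[:, :].repeat(1,0) if 0 else cv2.copyMakeBorder(cv2.resize(cam('wrist')['pixels'],(400,300)),0,100,0,0,0)]))
E
```

```text
time_s: 6.05
tool_pos: [0.5058, 0.2037, 0.0856]
tool_rot: [180.0, 0.0, 87.1]
force: [1.4, 2.9, 1.8]
grip_width: 0.0201
grasp_force: 15.0
time_s: 6.92
tool_pos: [0.5047, 0.2045, 0.1848]
tool_rot: [-179.9, 0.1, 87.1]
force: [0.4, -0.4, -2.4]
grip_width: 0.0198
grasp_force: 15.0
t 6.92 [0.5047 0.2045 0.1848] [-1.799e+02  7.000e-02  8.710e+01] F [ 0.4 -0.4 -2.4] w 0.0198 dp [-22.96 -49.35  18.59]
233 176
```

View pics/s3.png

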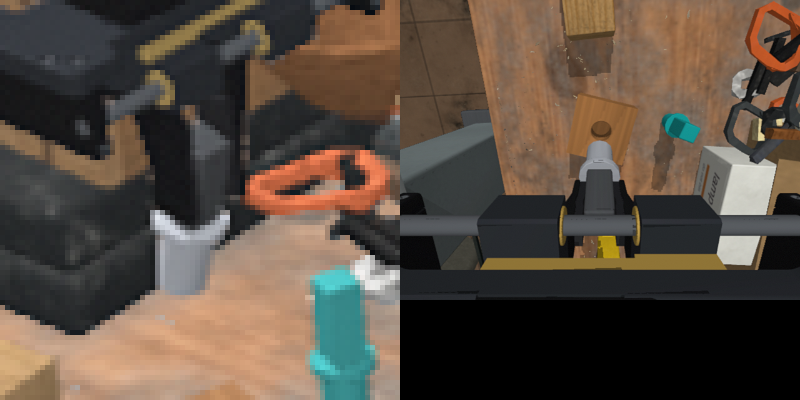

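The left panel shows the pin lifted clear and leaning, and the right panel shows its foot swung towards the wrist camera at (600,150). I get the lean and foot position from the wrist depth.

```bash
cat >> h.py <<'E'
def toolcloud(c):
    o=env.get_obs();T=Ro.from_euler('xyz',o['tool_rot'],degrees=True).as_matrix();return (cloud(c)-o['tool_pos'])@T
def lean():
    c=cam('wrist');P=toolcloud(c);m=(abs(P[...,1])<.004)&(P[...,0]>-.02)&(P[...,0]<.06)&(P[...,2]>-.03)&(P[...,2]<.06)
    Q=P[m]*1000;Q=Q[np.argsort(Q[:,2])]
    return P,Q
E
python3 - <<'E'
from h import *
P,Q=lean()
b=np.round(Q[:,2]/3)*3
for z in np.unique(b): print(z,np.round(np.median(Q[b==z],0),1),(b==z).sum())
E
```

```text
-30.0 [  7.2  -0.7 -29.2] 53
-27.0 [  7.8   0.1 -27.1] 108
-24.0 [  8.8  -0.3 -23.9] 96
-21.0 [  9.6   0.5 -21. ] 103
-18.0 [ 10.5   0.1 -18.1] 89
-15.0 [ 11.4  -0.4 -14.9] 88
-12.0 [ 12.2   0.1 -12. ] 84
-9.0 [13.2  0.1 -9. ] 74
-6.0 [14.   0.1 -6.3] 80
-3.0 [14.9  0.1 -3.3] 63
-0.0 [15.8 -0.1 -0.2] 74
3.0 [17.   0.1  3.5] 98
6.0 [20.6 -0.4  5.6] 255
9.0 [25.1  0.6  8.6] 43
18.0 [23.2  0.1 18.5] 23
21.0 [23.6  0.1 20.8] 51
24.0 [24.5 -0.4 23.6] 50
27.0 [25.4  0.1 26.9] 46
30.0 [26.3  0.1 30.1] 52
33.0 [27.2  0.1 33.3] 44
36.0 [28.1  0.1 35.9] 37
39.0 [29.  -0.5 39.2] 46
42.0 [29.8  0.1 41.9] 35
45.0 [29.6  2.4 44. ] 1
```

Lean is 16.3°, the pivot is at the grasp point, and the foot centre is at about tool (+19, 0, +47) mm. I carry it to the far side of the fixture so the wrist camera looks down at the bore.

```bash
python3 -m jog '[{"dp":[-2,0.2,0],"twist":0,"fingers":0.1},{"dp":[-6,0.5,0],"twist":0,"fingers":0.1},{"dp":[-11,1,0],"twist":0,"fingers":0.1},{"dp":[-17,1.5,0],"twist":0,"fingers":0.1},{"dp":[-23,2,0],"twist":0,"fingers":0.1},{"dp":[-29,2.5,0],"twist":0,"fingers":0.1},{"dp":[-35,3,0],"twist":0,"fingers":0.1},{"dp":[-40,3.5,0],"twist":0,"fingers":0.1}]';python3 -m jog '[{"dp":[-5,0.3,0],"twist":0,"fingers":0.1},{"dp":[-9,0.6,0],"twist":0,"fingers":0.1},{"dp":[-12,0.7,0],"twist":0,"fingers":0.1},{"dp":[-12,0.7,0],"twist":0,"fingers":0.1},{"dp":[-12,0.7,0],"twist":0,"fingers":0.1},{"dp":[-12,0.7,0],"twist":0,"fingers":0.1}]'
python3 - <<'E'
from h import *
go([.52,-.32,.185])
c=cam('wrist');cv2.imwrite('pics/w3.png',c['pixels']);W=cloud(c);Z=W[...,2]
m=((Z<.055)&(Z>.02)).astype(np.uint8)
top=((Z>.058)&(Z<.066)).astype(np.uint8)
k=max(cv2.findContours(top,0,1)[0],key=cv2.contourArea);hull=np.zeros_like(top);cv2.drawContours(hull,[k],-1,1,-1)
q=cv2.boxPoints(cv2.minAreaRect(k));C=np.array([ray(c,*p,.062) for p in q]);print('socket',C.mean(0).round(4),[np.linalg.norm(C[i]-C[i-1]).round(4) for i in(1,2)])
hole=hull*(1-top);hole=cv2.morphologyEx(hole,2,np.ones((3,3)))
k=max(cv2.findContours(hole,0,1)[0],key=cv2.contourArea);e=cv2.fitEllipse(k);E=[ray(c,*p,.062)[:2] for p in k[:,0]];(x,y),r=cv2.minEnclosingCircle(np.array(E,np.float32)*1000)
print('hole px',e,'mean',np.mean(E,0).round(4),'circ',x,y,r,'z top',np.median(Z[top>0]))
b=((Z>.009)&(Z<.015)).astype(np.uint8);bb=cv2.boundingRect(b);print(bb)
go([*(np.array([x,y])/1000),.185])
E
```

```text
time_s: 8.07
tool_pos: [0.5187, -0.2003, 0.1857]
tool_rot: [-180.0, 0.0, 86.9]
force: [0.8, -0.1, -0.9]
grip_width: 0.02
grasp_force: 15.0
time_s: 8.82
tool_pos: [0.5215, -0.3151, 0.1854]
tool_rot: [-180.0, -0.1, 87.2]
force: [-0.7, 0.0, -1.3]
grip_width: 0.02
grasp_force: 15.0
t 8.82 [ 0.5215 -0.3151  0.1854] [-1.800e+02 -6.000e-02  8.721e+01] F [-0.7  0.  -1.3] w 0.02 dp [-0.5  -0.12  0.04]
socket [ 0.5203 -0.2228  0.062 ] [np.float64(0.0722), np.float64(0.0721)]
hole px ((312.9367980957031, 117.11113739013672), (32.48603820800781, 34.38172149658203), 176.7311553955078) mean [ 0.5217 -0.2233] circ 521.7024536132812 -223.42044067382812 12.265278816223145 z top 0.0627286852597608
(224, 0, 330, 430)
t 8.88 [ 0.5216 -0.315   0.1855] [ 1.7999e+02 -5.0000e-02  8.7220e+01] F [ 0.5  0.8 -1. ] w 0.0197 dp [ 9.15 -0.44  0.06]
```

View pics/w3.png

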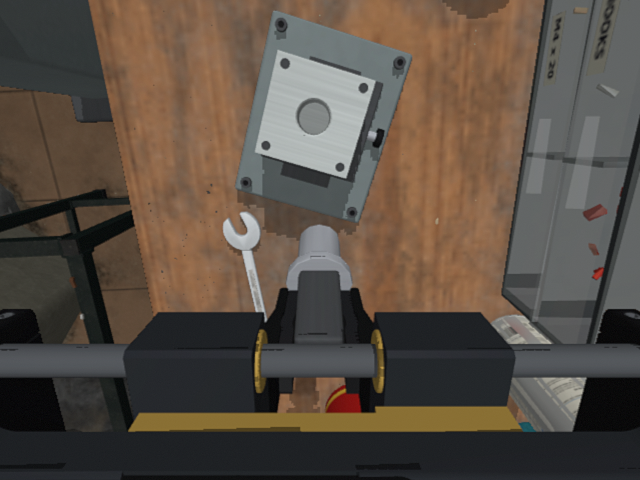

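The wrist view shows the bore at (313,117) with radius measured 12.3 mm and top 0.0627, matching the 12.5 mm and 62 mm given. The leaned pin is at (320,250). I move so the low edge is over the bore and stop just above it.

```bash
python3 -m jog '[{"dp":[2,-0.2,0],"twist":0,"fingers":0.1},{"dp":[5,-0.44,0],"twist":0,"fingers":0.1},{"dp":[7.6,-0.44,1],"twist":0,"fingers":0.1},{"dp":[7.6,-0.44,3],"twist":0,"fingers":0.1},{"dp":[7.6,-0.44,5],"twist":0,"fingers":0.1},{"dp":[7.6,-0.44,6.4],"twist":0,"fingers":0.1},{"dp":[7.6,-0.44,6.7],"twist":0,"fingers":0.1},{"dp":[7.6,-0.44,6.7],"twist":0,"fingers":0.1}]'
cat >> h.py <<'E'
def pin():
    P,Q=lean()
    h=Q[(Q[:,2]>-28)&(Q[:,2]<1)];a=np.polyfit(h[:,2],h[:,0],1);th=np.degrees(np.arctan(a[0]))
    # handle sides -> y centre
    m=(P[...,2]>-.012)&(P[...,2]<-.004)&(P[...,0]>.008)&(P[...,0]<.018);y=P[m][:,1]*1000
    m=(P[...,2]>.022)&(P[...,2]<.036)&(P[...,0]>.005)&(P[...,0]<.04)&(abs(P[...,1])<.016);ys=P[m][:,1]*1000
    print('lean',th.round(2),'front@z0',a[1].round(2),'y handle',np.round([y.min(),y.max()],1) if len(y) else None,'shank',np.round([ys.min(),ys.max()],1) if len(ys) else None)
E
python3 - <<'E'
from h import *
pin();go([.5217,-.2234,.062])
E
```

```text
time_s: 9.88
tool_pos: [0.5207, -0.2409, 0.1185]
tool_rot: [-180.0, 0.0, 87.1]
force: [0.2, 0.4, -1.2]
grip_width: 0.0197
grasp_force: 15.0
lean 16.54 front@z0 15.84 y handle [-19.1  18.5] shank [-12.1  11.2]
t 9.93 [ 0.521  -0.2409  0.1189] [1.7996e+02 3.0000e-02 8.7070e+01] F [-0.3 -0.5 -2. ] w 0.0194 dp [ 1.75 -0.02  5.69]
```

```bash
python3 -m jog '[{"dp":[0.15,0,0.2],"twist":0,"fingers":0.1},{"dp":[0.15,0,0.4],"twist":0,"fingers":0.1},{"dp":[0.15,0,0.6],"twist":0,"fingers":0.1},{"dp":[0.15,0,0.7],"twist":0,"fingers":0.1},{"dp":[0.15,0,0.8],"twist":0,"fingers":0.1},{"dp":[0.15,0,0.9],"twist":0,"fingers":0.1},{"dp":[0.15,0,1.0],"twist":0,"fingers":0.1},{"dp":[0.15,0,1.0],"twist":0,"fingers":0.1}]'
python3 - <<'E'
from h import *
pin();go([.5217,-.2234,.062])
E
```

```text
time_s: 10.92
tool_pos: [0.521, -0.2388, 0.1087]
tool_rot: [180.0, 0.0, 87.1]
force: [0.3, -1.4, -0.4]
grip_width: 0.0195
grasp_force: 15.0
lean 16.61 front@z0 16.03 y handle [-18.9  18.7] shank [-11.6  11.5]
t 10.97 [ 0.521  -0.2387  0.1087] [179.97   0.    87.11] F [ 0.2 -0.3 -0.3] w 0.0202 dp [ 1.54 -0.01  4.67]
```

The low edge is about 3 mm inside with no load. Next I go 1.5 mm deeper and feel for the wall along tool -x.

```bash
python3 -m jog '[{"dp":[0,0,0.1],"twist":0,"fingers":0.1},{"dp":[0,0,0.15],"twist":0,"fingers":0.1},{"dp":[0,0,0.15],"twist":0,"fingers":0.1}]'; for i in 1; do python3 -m jog '[{"dp":[-0.1,0,0],"twist":0,"fingers":0.1},{"dp":[-0.2,0,0],"twist":0,"fingers":0.1},{"dp":[-0.3,0,0],"twist":0,"fingers":0.1},{"dp":[-0.3,0,0],"twist":0,"fingers":0.1}]'; done
python3 - <<'E'
from h import *
pin();go([.5217,-.2234,.062])
E
```

```text
time_s: 11.35
tool_pos: [0.5211, -0.2391, 0.108]
tool_rot: [179.9, 0.0, 87.1]
force: [-1.5, 0.1, 5.3]
grip_width: 0.0199
grasp_force: 15.0
time_s: 11.85
tool_pos: [0.5206, -0.242, 0.1066]
tool_rot: [-180.0, 0.0, 87.1]
force: [0.8, -1.8, -0.2]
grip_width: 0.0197
grasp_force: 15.0
lean 17.46 front@z0 16.29 y handle [-18.7  18.8] shank [-12.1  11.6]
t 11.9 [ 0.5206 -0.242   0.1066] [-1.7999e+02  4.0000e-02  8.7100e+01] F [ 1.  -0.8 -1.7] w 0.0203 dp [1.86 0.02 4.46]
```

```bash
python3 -m jog '[{"dp":[-0.1,0,0],"twist":0,"fingers":0.1},{"dp":[-0.15,0,0],"twist":0,"fingers":0.1},{"dp":[-0.15,0,0],"twist":0,"fingers":0.1}]'
python3 - <<'E'
from h import *
pin();go([.5217,-.2234,.062])
E
```

```text
time_s: 12.28
tool_pos: [0.5203, -0.2429, 0.1068]
tool_rot: [-180.0, -0.0, 87.1]
force: [0.8, 0.1, -1.9]
grip_width: 0.0199
grasp_force: 15.0
lean 17.53 front@z0 16.41 y handle [-18.8  18.8] shank [-12.1  11.5]
t 12.32 [ 0.5203 -0.243   0.1069] [-1.7997e+02 -3.0000e-02  8.7110e+01] F [ 0.7  0.1 -0.6] w 0.0199 dp [1.96 0.04 4.49]
```

```bash
python3 -m jog '[{"dp":[-0.05,0,0],"twist":0,"fingers":0.1},{"dp":[-0.1,0,0],"twist":0,"fingers":0.1},{"dp":[-0.1,0,0],"twist":0,"fingers":0.1}]';python3 -m jog '[{"dp":[-0.05,0,0],"twist":0,"fingers":0.1},{"dp":[-0.1,0,0],"twist":0,"fingers":0.1},{"dp":[-0.1,0,0],"twist":0,"fingers":0.1}]'
python3 - <<'E'
from h import *
pin();go([.5217,-.2234,.062])
E
```

```text
time_s: 12.7
tool_pos: [0.5205, -0.2436, 0.1069]
tool_rot: [-180.0, -0.1, 87.1]
force: [-0.3, 1.6, -1.2]
grip_width: 0.0198
grasp_force: 15.0
time_s: 13.08
tool_pos: [0.5205, -0.2447, 0.1069]
tool_rot: [-180.0, -0.0, 87.1]
force: [-0.5, 3.2, -1.1]
grip_width: 0.0198
grasp_force: 15.0
lean 18.59 front@z0 16.87 y handle [-18.9  18.8] shank [-12.1  11.5]
t 13.12 [ 0.5205 -0.2448  0.1069] [-1.7999e+02 -3.0000e-02  8.7120e+01] F [ 1.1  2.3 -1.7] w 0.02 dp [2.14 0.02 4.49]
```

The wall is felt: +3.2 N sideways and the lean eased to 18.6°. I settle a little deeper along the wall before straightening.

```bash
python3 -m jog '[{"dp":[0.02,0,0.05],"twist":0,"fingers":0.1},{"dp":[0.04,0,0.1],"twist":0,"fingers":0.1},{"dp":[0.06,0,0.15],"twist":0,"fingers":0.1},{"dp":[0.06,0,0.15],"twist":0,"fingers":0.1}]'
python3 - <<'E'
from h import *
pin();go([.5217,-.2234,.062])
E
```

```text
time_s: 13.62
tool_pos: [0.5208, -0.2449, 0.1058]
tool_rot: [179.9, 0.0, 87.1]
force: [0.6, 1.6, 1.9]
grip_width: 0.0199
grasp_force: 15.0
lean 18.82 front@z0 16.91 y handle [-18.9  18.8] shank [-12.1  11.6]
t 13.68 [ 0.5208 -0.2449  0.1058] [1.7995e+02 2.0000e-02 8.7110e+01] F [0.3 1.9 1.4] w 0.0197 dp [ 2.15 -0.02  4.38]
```

```bash
python3 -m jog '[{"dp":[0.1,0,0],"twist":0,"fingers":0.1},{"dp":[0.2,0,0],"twist":0,"fingers":0.1},{"dp":[0.3,0,0],"twist":0,"fingers":0.1},{"dp":[0.3,0,0],"twist":0,"fingers":0.1}]'
python3 - <<'E'
from h import *
pin();go([.5217,-.2234,.062])
E
```

```text
time_s: 14.18
tool_pos: [0.5205, -0.2429, 0.1056]
tool_rot: [180.0, 0.1, 87.1]
force: [0.5, -3.7, -1.1]
grip_width: 0.02
grasp_force: 15.0
lean 18.09 front@z0 16.46 y handle [-18.8  18.8] shank [-12.1  11.5]
t 14.22 [ 0.5205 -0.2428  0.1057] [1.7998e+02 9.0000e-02 8.7070e+01] F [-1.1 -3.1 -0.3] w 0.0199 dp [1.95 0.02 4.37]
```

The far rim catches the foot and the pin is straightening gently (-3.7 N), so I continue in small steps.

```bash
python3 -m jog '[{"dp":[0.1,0,0],"twist":0,"fingers":0.1},{"dp":[0.2,0,0],"twist":0,"fingers":0.1},{"dp":[0.3,0,0],"twist":0,"fingers":0.1},{"dp":[0.4,0,0],"twist":0,"fingers":0.1},{"dp":[0.4,0,0],"twist":0,"fingers":0.1}]'
python3 - <<'E'
from h import *
pin();go([.5217,-.2234,.062])
E
```

```text
time_s: 14.85
tool_pos: [0.5211, -0.2374, 0.1056]
tool_rot: [180.0, -0.0, 87.1]
force: [-0.5, -3.9, 0.1]
grip_width: 0.0199
grasp_force: 15.0
lean 13.31 front@z0 14.72 y handle [-18.8  18.8] shank [-11.7  11.6]
t 14.9 [ 0.5211 -0.2374  0.1056] [ 1.7998e+02 -1.0000e-02  8.7120e+01] F [ 0.1 -3.   1.1] w 0.0196 dp [ 1.4  -0.01  4.36]
```

```bash
python3 -m jog '[{"dp":[0.2,0,0],"twist":0,"fingers":0.1},{"dp":[0.4,0,0],"twist":0,"fingers":0.1},{"dp":[0.6,0,0.05],"twist":0,"fingers":0.1},{"dp":[0.8,0,0.05],"twist":0,"fingers":0.1},{"dp":[1.0,0,0.05],"twist":0,"fingers":0.1},{"dp":[1.0,0,0.05],"twist":0,"fingers":0.1}]'
python3 - <<'E'
from h import *
pin();go([.5217,-.2234,.062])
E
```

```text
time_s: 15.65
tool_pos: [0.5215, -0.2271, 0.105]
tool_rot: [180.0, -0.0, 87.1]
force: [0.5, -3.4, 1.2]
grip_width: 0.0196
grasp_force: 15.0
lean 3.65 front@z0 11.38 y handle [-18.9  18.7] shank [-10.7  10.5]
t 15.7 [ 0.5215 -0.2271  0.105 ] [ 1.800e+02 -4.000e-02  8.713e+01] F [ 1.5 -3.6  0.6] w 0.0198 dp [0.37 0.   4.3 ]
```

```bash
python3 -m jog '[{"dp":[0.2,0,0],"twist":0,"fingers":0.1},{"dp":[0.35,0,0],"twist":0,"fingers":0.1},{"dp":[0.45,0,0],"twist":0,"fingers":0.1},{"dp":[0.45,0,0],"twist":0,"fingers":0.1}]'
python3 - <<'E'
from h import *
pin();go([.5217,-.2234,.062])
E
```

```text
time_s: 16.2
tool_pos: [0.5217, -0.2229, 0.1051]
tool_rot: [180.0, -0.0, 87.1]
force: [0.5, -3.5, 0.5]
grip_width: 0.0198
grasp_force: 15.0
lean 0.05 front@z0 10.26 y handle [-18.8  18.8] shank [-9.5 10. ]
t 16.25 [ 0.5217 -0.2229  0.1051] [ 1.7999e+02 -2.0000e-02  8.7120e+01] F [ 1.1 -3.6 -0. ] w 0.0199 dp [-0.05  0.01  4.31]
```

Upright (0.05°). I relax the side load by 0.5 mm and start sliding down.

```bash
python3 -m jog '[{"dp":[-0.05,0,0],"twist":0,"fingers":0.1},{"dp":[-0.05,0,0.1],"twist":0,"fingers":0.1},{"dp":[-0.05,0,0.2],"twist":0,"fingers":0.1},{"dp":[-0.05,0,0.3],"twist":0,"fingers":0.1},{"dp":[-0.05,0,0.4],"twist":0,"fingers":0.1},{"dp":[-0.05,0,0.5],"twist":0,"fingers":0.1},{"dp":[-0.05,0,0.5],"twist":0,"fingers":0.1}]'
python3 - <<'E'
from h import *
pin();go([.5217,-.2234,.0775])
E
```

```text
time_s: 17.12
tool_pos: [0.5214, -0.2232, 0.0998]
tool_rot: [-180.0, -0.0, 87.1]
force: [1.9, -1.2, -1.4]
grip_width: 0.02
grasp_force: 15.0
lean 0.17 front@z0 10.29 y handle [-18.9  18.8] shank [-15.5  15.5]
t 17.18 [ 0.5214 -0.2233  0.0998] [-1.7998e+02 -2.0000e-02  8.7120e+01] F [ 1.2 -1.9 -1.4] w 0.02 dp [-0.01  0.03  2.23]
```

No resistance. I continue in steps of about 0.8 mm per row.

```bash
python3 -m jog '[{"dp":[-0.02,0,0.1],"twist":0,"fingers":0.1},{"dp":[-0.02,0,0.2],"twist":0,"fingers":0.1},{"dp":[-0.02,0,0.3],"twist":0,"fingers":0.1},{"dp":[-0.02,0,0.4],"twist":0,"fingers":0.1},{"dp":[-0.02,0,0.5],"twist":0,"fingers":0.1},{"dp":[-0.02,0,0.6],"twist":0,"fingers":0.1},{"dp":[-0.02,0,0.7],"twist":0,"fingers":0.1},{"dp":[-0.02,0,0.8],"twist":0,"fingers":0.1}]'
python3 - <<'E'
from h import *
pin();go([.5217,-.2234,.0775])
E
```

```text
time_s: 18.18
tool_pos: [0.5215, -0.2238, 0.092]
tool_rot: [-180.0, -0.0, 87.1]
force: [-0.1, 0.7, -1.0]
grip_width: 0.0195
grasp_force: 15.0
lean 0.13 front@z0 10.23 y handle [-18.8  18.9] shank [-16.  16.]
t 18.23 [ 0.5215 -0.2238  0.0919] [-1.7999e+02 -1.0000e-02  8.7110e+01] F [-0.5 -0.4 -1. ] w 0.0202 dp [0.04 0.02 1.44]
```

```bash
python3 -m jog '[{"dp":[0,0,0.1],"twist":0,"fingers":0.1},{"dp":[0,0,0.2],"twist":0,"fingers":0.1},{"dp":[0,0,0.3],"twist":0,"fingers":0.1},{"dp":[0,0,0.4],"twist":0,"fingers":0.1},{"dp":[0,0,0.5],"twist":0,"fingers":0.1},{"dp":[0,0,0.6],"twist":0,"fingers":0.1},{"dp":[0,0,0.7],"twist":0,"fingers":0.1},{"dp":[0,0,0.8],"twist":0,"fingers":0.1}]'; python3 -m jog '[{"dp":[0,0,0.1],"twist":0,"fingers":0.1},{"dp":[0,0,0.2],"twist":0,"fingers":0.1},{"dp":[0,0,0.3],"twist":0,"fingers":0.1},{"dp":[0,0,0.35],"twist":0,"fingers":0.1}]'
python3 - <<'E'
from h import *
pin();go([.5217,-.2234,.0775])
E
```

```text
time_s: 19.23
tool_pos: [0.5216, -0.2238, 0.084]
tool_rot: [180.0, -0.0, 87.1]
force: [-0.8, 0.2, -0.9]
grip_width: 0.0197
grasp_force: 15.0
time_s: 19.73
tool_pos: [0.5215, -0.2238, 0.0805]
tool_rot: [-180.0, -0.0, 87.1]
force: [0.0, -0.4, -1.5]
grip_width: 0.02
grasp_force: 15.0
lean 0.13 front@z0 10.25 y handle [-18.9  18.8] shank [-7.1 15.9]
t 19.77 [ 0.5215 -0.2238  0.0805] [-180.     -0.     87.11] F [-0.5  0.1 -1.3] w 0.0203 dp [0.04 0.01 0.3 ]
```

The last few millimetres go slower, stopping on contact.

```bash
python3 -m jog '[{"dp":[0,0,0.05],"twist":0,"fingers":0.1},{"dp":[0,0,0.1],"twist":0,"fingers":0.1},{"dp":[0,0,0.15],"twist":0,"fingers":0.1},{"dp":[0,0,0.2],"twist":0,"fingers":0.1},{"dp":[0,0,0.2],"twist":0,"fingers":0.1}]'; python3 -m jog '[{"dp":[0,0,0.05],"twist":0,"fingers":0.1},{"dp":[0,0,0.1],"twist":0,"fingers":0.1},{"dp":[0,0,0.1],"twist":0,"fingers":0.1}]'
```

```text
time_s: 20.4
tool_pos: [0.5216, -0.2238, 0.0786]
tool_rot: [180.0, -0.0, 87.1]
force: [0.0, 1.0, -0.9]
grip_width: 0.0198
grasp_force: 15.0
time_s: 20.78
tool_pos: [0.5216, -0.2238, 0.0785]
tool_rot: [180.0, -0.0, 87.1]
force: [-3.6, 1.8, 7.0]
grip_width: 0.0198
grasp_force: 15.0
```

Run:
```python
from h import *
pin();go([.5217,-.2234,.0775])
c=cam('wrist');W=cloud(c);r=np.hypot(W[...,0]-.5217,W[...,1]+.2236);Z=W[...,2]
k=(r>.0125)&(r<.0165)&(Z>.058)&(Z<.08);s=(r>.021)&(r<.032)&(Z>.055)&(Z<.07)
print('collar',np.percentile(Z[k],[10,50,90]).round(4),k.sum(),'socket',np.median(Z[s]).round(4))
P=c['pixels'];cv2.imwrite('pics/w4.png',cv2.resize(P[180:380,220:420],(600,600),interpolation=3))
```

```text
lean -0.01 front@z0 10.26 y handle [-19.   18.7] shank [-7.6 16. ]
t 20.82 [ 0.5216 -0.2238  0.0785] [ 1.7999e+02 -4.0000e-02  8.7110e+01] F [-1.8  2.5  7.5] w 0.0196 dp [0.04 0.   0.1 ]
collar [0.0677 0.0687 0.0727] 642 socket 0.0626
```

View pics/w4.png

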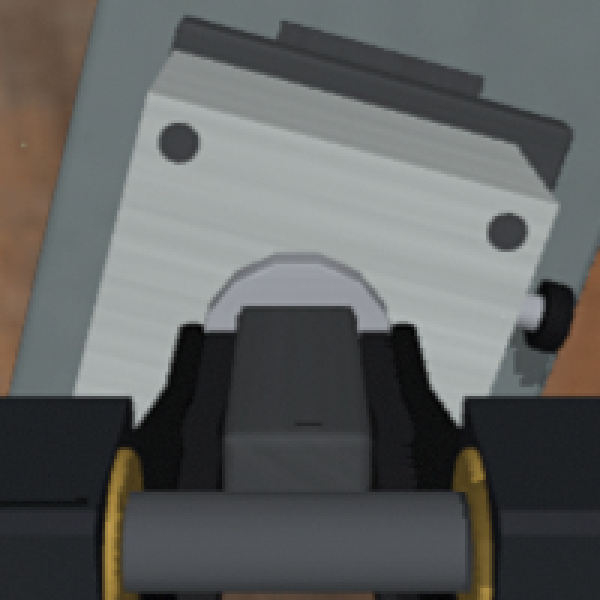

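The collar at (297,290) sits flat on the socket, 6.1 mm above its face, which equals its thickness, so the pin is home. I ease the load, open, and withdraw straight up.

```bash
python3 -m jog '[{"dp":[0,0,-0.05],"twist":0,"fingers":0.1},{"dp":[0,0,-0.05],"twist":0,"fingers":0.3},{"dp":[0,0,-0.05],"twist":0,"fingers":0.5},{"dp":[0,0,-0.05],"twist":0,"fingers":0.6},{"dp":[0,0,-0.05],"twist":0,"fingers":0.6},{"dp":[0,0,-0.05],"twist":0,"fingers":0.6}]'; python3 -m jog '[{"dp":[0,0,-1],"twist":0,"fingers":0.6},{"dp":[0,0,-3],"twist":0,"fingers":0.6},{"dp":[0,0,-6],"twist":0,"fingers":0.6},{"dp":[0,0,-9],"twist":0,"fingers":0.6},{"dp":[0,0,-10],"twist":0,"fingers":0.6},{"dp":[0,0,-10],"twist":0,"fingers":0.6},{"dp":[0,0,-10],"twist":0,"fingers":0.6}]'
python3 - <<'E'
from h import *
c=cam('wrist');W=cloud(c);r=np.hypot(W[...,0]-.5217,W[...,1]+.2236);Z=W[...,2]
k=(r>.0135)&(r<.0165)&(Z>.058)&(Z<.08);s=(r>.021)&(r<.032)&(Z>.055)&(Z<.07);t=(r<.012)&(Z>.098)
print('collar',np.percentile(Z[k],[10,50,90]).round(4),'socket',np.median(Z[s]).round(4),'handle top',np.median(Z[t]).round(4),np.nanmean(W[t],0).round(4))
E
```

```text
time_s: 21.62
tool_pos: [0.5215, -0.2238, 0.078]
tool_rot: [-180.0, -0.0, 87.1]
force: [0.4, 0.1, 0.4]
grip_width: 0.0509
grasp_force: 0.0
time_s: 22.5
tool_pos: [0.5209, -0.2234, 0.177]
tool_rot: [-179.9, -0.0, 87.1]
force: [-0.1, 0.7, 0.4]
grip_width: 0.0525
grasp_force: 0.0
collar [0.0677 0.0686 0.0694] socket 0.0627 handle top 0.1133 [ 0.5216 -0.2217  0.1124]
```

The handle top is at 0.113, as expected for a fully seated pin, and the collar is flat. I hand the job in.

```bash
python3 -c "
from cell import env
print(env.sign_off())"
```

```text
the job is handed in; nothing more can be done
None
```

The steel pin is fully home in the fixture bore with its collar flat on the socket, released and handed in at about 22.5 s; I did not re-check the bystander objects afterwards.

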